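# Snap the bearing cover home with the seating tool

## Task

One of the two bearing blocks bolted to the bench has its round black snap-in cover only started, standing proud of the block. Take the seating tool with the broad round foot, press it squarely down on the middle of that cover until the cover clicks fully home like the one on the other block, then stand the tool upright on the bench again. Only the tool may press on the cover, not the gripper.

Things in the scene. Friction and masses are not known exactly. Their poses are not given: they have to be found in the camera images.
- seater_center (a point): Seating tool, loose, upright on the bench, 80 mm high, under 0.2 kg: round aluminium handle (26 mm diameter, 12 to 80 mm above the underside) on a broad round black foot (42 mm diameter, 12 mm high). This point is on its axis, 40 mm above the underside: grip it here. z: tool axis, up. A second tool has the same handle but a narrow straight 23 mm nose: the wrong one.
- seater_foot (a point): Centre of the flat underside of the seating tool's foot, 40 mm below seater_center on the tool's axis; z is the tool's axis, up. Its height is 0 when the tool stands on the bench.
- cover_top (a point): Centre of the rim plane of the proud cover: round, black, 48 mm diameter, flat rim 9 mm wide round a shallow dish. It sits in the round aluminium boss (68 mm diameter, top 45 mm above the bench) of a fixed block, base 70 x 110 mm. Rim 57 mm above the bench at the start (12 mm above the boss), 49 mm when home. z is up. The other block looks alike, but its cover is home.
- cover (a joint): How far that cover is pressed in, in m: 0 at the start, 0.008 fully home (end stop). It resists with about 8 N at first, then less, and springs back up if let go before about 4.5 mm; past that it snaps home by itself and stays there.
Things that resemble listed ones, but are neither listed nor needed, are in the scene too. What is shaped like the part that bears cover_top but green or red is not meant. What is shaped like the part that bears seater_center but blue is not meant.

How it is judged:
On the way:
1. the cover is home with the seating tool's foot on it, square (within 15 degrees) and centred (within 14 mm) (value of joint cover above 0.0065 m and distance between seater_foot and cover_top below 0.016 m and angle between seater_foot's own z axis and vertical below 0.26 rad and horizontal distance between seater_foot and cover_top below 0.014 m), for 0.05 s.
At the end, for the whole second after the job is handed in: The cover is home (pressed in more than 6.5 of its 8 mm) and the seating tool stands upright (within 10 degrees) with its foot on the bench (underside less than 5 mm above it) (value of joint cover above 0.0065 m and height (world z) of seater_foot below 0.005 m and height (world z) of seater_center between 0.035 and 0.045 m and angle between seater_foot's own z axis and vertical below 0.17 rad); the robot touches nothing.
It fails at once if the gripper or arm presses on the cover itself (contact force between any of the fingers, the arm and cover above 2 N).
It also fails if it takes over 42 s, if anything falls off the work surface, if the arm or the gripper's body presses on something with over 40 N, if the wrist force passes 120 N, or if a joint passes its speed limit or range.

## Robot

A 6-joint arm with a two-finger parallel gripper is mounted at the origin on a cart in front of the work surface, level with it; the furniture and walls round the work are solid. World frame = base frame: x ahead of the robot, y to its left, z up, the work surface at z = 0. Lengths are in m, angles in rad, forces in N, time in s.
With the tool pointing down it reaches from about 0.3 to 0.825 m from the base axis. Payload 5.4 kg.
Tool frame: the origin (TCP) lies at the very end of the fingers, on their centre line; the grasp point (between the pads) lies 19 mm behind it; z points along the fingers, y is the line along which they close (so a half turn about z gives the same grasp; the last joint's range is limited). The gripper opens to 92 mm and grips with 3 to 60 N. Pads are 20 mm wide; open, the fingers measure 128 mm over their backs; the gripper's body (75 mm by 189 mm) begins 69 mm behind the grasp point.
Start: joints at [-1.424, 0.158, 1.597, -0, 1.386, -0.21], TCP at [0.201, -0.539, 0.215] pointing down, gripper open.
Joint ranges: [-2.91, 2.91], [-0.94, 2.29], [0.18, 2.7], [-1.29, 4.43], [0.17, 2.64], [-3, 3]. Speed limits (rad/s): [2.57, 2.57, 3.14, 3.14, 3.14, 3.14].

## Interface

Orientations are given as a rotation vector (axis times angle).
In Python, from workcell import bot gives the robot as it stands. Calls block until the motion is done:
- bot.goto(position, orientation): joint-space move of the TCP to a pose.
- bot.line_to(position, rot=None, max_speed=0.15): straight line of the TCP; rot=None keeps the orientation; max_speed is the mean speed in m/s.
- bot.set_joints(angles): joint-space move.
- bot.set_gripper(opening, newtons=None): opening from 0.0 (shut) to 1.0 (fully open); newtons is the grip in N (None keeps the last); returns when the fingers have stopped.
- bot.hold(seconds).
- bot.inverse_kinematics(position, orientation): joint angles nearest the present ones, or None.
- bot.read_camera(name): name is "scene" or "side" or "wrist"; returns a dict with "pixels" (384x512x3 uint8, blue, green, red), "fx", "fy", "cx", "cy" (pixels), "R" (3x3) and "t" (3): a world point X has camera coordinates R X + t. Camera axes: x right, y down, z forward; pixel columns grow to the right and rows downward; lengths in m; the calibration is good to about 2 mm. A picture is of the moment at which its call begins. There is no depth.
A pose or a line that the arm cannot do raises bot.MotionError and nothing moves.
- bot.job_done(): hands the job in; it is judged then, once.
Readings, each from a call of its own:
- bot.current_clock(): time.
- bot.current_joints(): joint angles.
- bot.current_joint_vel(): joint speeds.
- bot.current_effort(): joint torques, N m.
- bot.current_ee_pos(): TCP position.
- bot.current_tool_rot(): TCP orientation.
- bot.current_contact_force(): force on the tool from outside, world axes, zero at the start.
- bot.current_ft_torque(): the same for the moment, N m.
- bot.current_opening(): opening from 0.0 (shut) to 1.0 (fully open).
- bot.current_grip_force(): force on a finger pad.
Only numpy, scipy, OpenCV 4.12 (cv2) and the standard library are available. Lean on these libraries where they do the work, as an engineer would, in place of code of your own. Each camera call takes 0.05 s, during which the arm holds its last target. There are 200 camera calls.

## Working session

There is one attempt and no reset: what is moved stays moved. The work goes in short steps, each a Python script; the robot and the scene stay as the last script left them, time stands still between calls to the robot, and variables do not carry over. Pictures are saved under pics/ and viewed, at most 10 in all, crops included, and the job is handed in when it is done.

```bash
ls; mkdir -p pics; python3 - <<'E'
from workcell import bot
import cv2,numpy as np,pickle
d={}
for n in("scene","side","wrist"):
    c=bot.read_camera(n);d[n]=c;cv2.imwrite(f"pics/{n}0.png",c["pixels"])
    print(n,c["fx"],c["cx"],c["cy"],(-np.array(c["R"]).T@np.array(c["t"])).round(3))
pickle.dump(d,open("c0.pkl","wb"))
cv2.imwrite("pics/both.png",cv2.resize(np.vstack([d["scene"]["pixels"],d["side"]["pixels"]])[:, :],None,fx=.78,fy=.78))
E
```

```text
pics
scene 467.84235315872905 253.51186474624006 196.9464311141951 [-0.352  0.694  0.877]
side 452.8162086345921 265.5213056558199 196.90384153831866 [0.243 0.968 0.555]
wrist 276.1109176589317 261.41394113162556 190.5037891281226 [ 0.273 -0.512  0.383]
```

View pics/scene0.png

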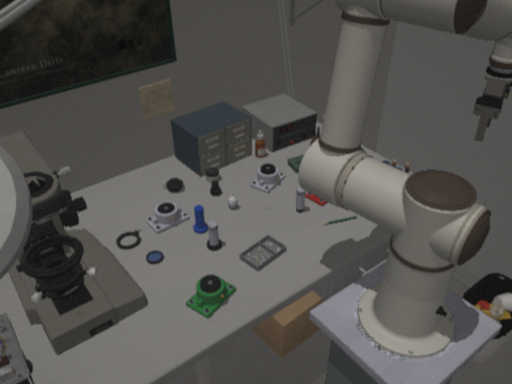

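View pics/side0.png

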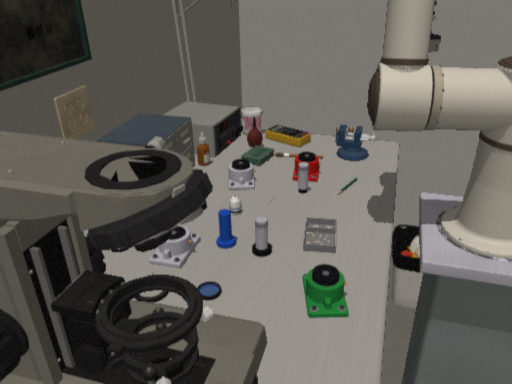

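Scene view: grey blocks at about (166,213) and (267,177), the broad-foot tool at (213,237), the narrow one at (300,200). In the side view the blocks are at (176,242) and (241,172), and the tool at (262,237). I'll zoom in on these.

```bash
python3 - <<'E'
import cv2,numpy as np,pickle
d=pickle.load(open("c0.pkl","rb"))
def crop(n,u,v,h=27,s=5):
    p=d[n]["pixels"][v-h:v+h,u-h:u+h]
    p=cv2.convertScaleAbs(p,alpha=1.5)
    p=cv2.resize(p,None,fx=s,fy=s,interpolation=cv2.INTER_CUBIC)
    for k in range(0,2*h,10):
        cv2.putText(p,str(u-h+k),(k*s,8),0,.33,(0,255,255));cv2.putText(p,str(v-h+k),(0,k*s+8),0,.33,(0,255,255))
        cv2.line(p,(k*s,0),(k*s,3),(0,255,255));cv2.line(p,(0,k*s),(3,k*s),(0,255,255))
    return p[:260,:260]
a=np.hstack([crop("scene",166,213),crop("scene",267,177),crop("scene",213,237)])
b=np.hstack([crop("side",176,242),crop("side",241,172),crop("side",262,237)])
cv2.imwrite("pics/z.png",np.vstack([a,b]))
E
```

```text
(no output)
```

View pics/z.png

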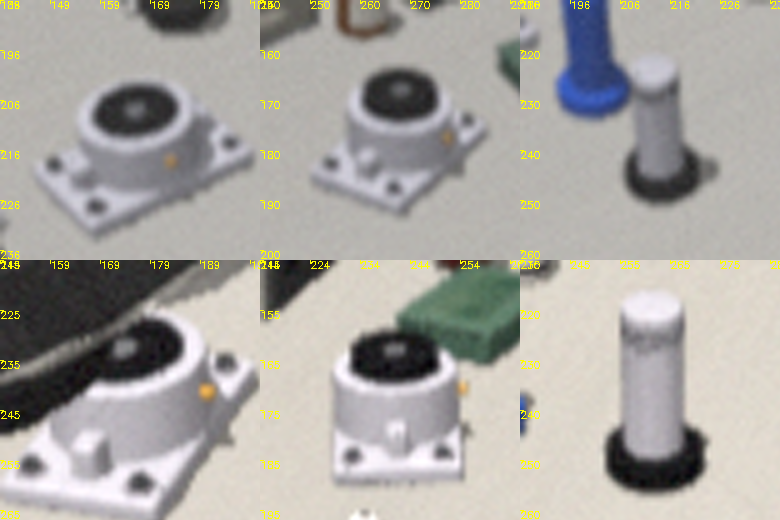

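The right-hand block (scene 267,170; side 241,164) has the proud cover: its black side wall is visible and it hides the boss's rear rim. The left block shows an even bright ring around its cover. I'll measure by fitting silhouettes in each camera separately, then compare.

```bash
cat > h.py <<'E'
import cv2,numpy as np
from scipy.optimize import least_squares
S=8
def proj(c,P):
    X=np.asarray(P)@np.array(c["R"]).T+np.array(c["t"]).ravel()
    return np.c_[c["fx"]*X[:,0]/X[:,2]+c["cx"],c["fy"]*X[:,1]/X[:,2]+c["cy"]]
def ring(x,y,z,r):
    a=np.linspace(0,2*np.pi,60);return np.c_[x+r*np.cos(a),y+r*np.sin(a),z+0*a]
def cyl(c,x,y,z0,z1,r):
    return cv2.convexHull(proj(c,np.vstack([ring(x,y,z0,r),ring(x,y,z1,r)])).astype(np.float32))
def mask(c,parts):
    m=np.zeros((384*S,512*S),np.uint8)
    for (h,v) in parts: cv2.fillPoly(m,[np.round(h*S+S/2-.5).astype(np.int32)],v)
    M=cv2.moments(m,True);return np.array([M["m10"],M["m01"]])/M["m00"]/S-(.5-.5/S), M["m00"]/S/S
def ray(c,u,v,z):
    R=np.array(c["R"]);o=-R.T@np.array(c["t"]).ravel()
    d=R.T@np.array([(u-c["cx"])/c["fx"],(v-c["cy"])/c["fy"],1]);return (o+d*(z-o[2])/d[2])[:2]
def dark(c,u,v,h,thr,h2=None):
    u,v=int(u),int(v);y0,x0=max(v-h,0),max(u-h,0)
    g=c["pixels"][y0:v+h,x0:u+h].max(2)
    n,l,s,ce=cv2.connectedComponentsWithStats((g<thr).astype(np.uint8))
    k=1+np.argmin(np.hypot(*(ce[1:]-[u-x0,v-y0]).T)-np.sqrt(s[1:,4]))
    return ce[k]+[x0,y0],s[k,4]
cover=lambda z1=.057:(lambda c,x,y:[(cyl(c,x,y,.045,z1,.024),1)])
tool=lambda c,x,y:[(cyl(c,x,y,0,.012,.021),1),(cyl(c,x,y,.012,.08,.013),0)]
def fit(c,model,ce,x0):
    x,y=x0
    for _ in range(6):
        m=mask(c,model(c,x,y))[0];J=np.array([(mask(c,model(c,x+e,y+f))[0]-m)/.01 for e,f in((.01,0),(0,.01))]).T
        x,y=np.array([x,y])+np.linalg.solve(J,ce-m)
    return np.array([x,y]),mask(c,model(c,x,y))[1]
E
python3 - <<'E'
from h import *;import pickle
d=pickle.load(open("c0.pkl","rb"))
for n,cu,tu in(("scene",(267,169),(213,245)),("side",(241,164),(262,248))):
    c=d[n]
    for nm,uv,mod,z,h in(("cover",cu,cover(),.055,13),("tool",tu,tool,.006,13)):
        for thr in(70,90):
            ce,A=dark(c,*uv,h,thr);print(n,nm,thr,ce.round(1),A,*[np.round(q,4) for q in fit(c,mod,ce,ray(c,*ce,z))])
c=d["scene"];print("home block",ray(c,166,208,.047),"blue",ray(c,201,229,.006),"narrow",ray(c,300,210,0),"white knob",ray(c,233,203,.01),"tray",ray(c,263,252,0),"bk",ray(c,213,192,0))
E
```

```text
scene cover 70 [267.5 168.5] 123 [ 0.6266 -0.0945] 146.0625
scene cover 90 [267.7 168.7] 144 [ 0.6255 -0.0945] 146.3438
scene tool 70 [214.6 245.4] 99 [0.4767 0.2106] 105.75
scene tool 90 [215.2 243.1] 173 [0.4834 0.2039] 104.3438
side cover 70 [242.1 163. ] 188 [ 0.622  -0.0978] 173.7031
side cover 90 [243.6 161.2] 266 [ 0.622  -0.1104] 170.1562
side tool 70 [261.8 250.3] 157 [0.4744 0.2129] 174.6875
side tool 90 [261.7 250.3] 179 [0.4746 0.2129] 174.6094
home block [0.64951032 0.26070705] blue [0.55133086 0.20733956] narrow [ 0.44896989 -0.07875588] white knob [0.59047984 0.06796005] tray [0.37358532 0.12202111] bk [0.68738703 0.07787639]
```

Both cameras agree to within about 4 mm: cover at about (0.624,-0.096), tool at about (0.475,0.212). The scene tool mask includes some shadow. I'll refine both with the wrist camera from above.

```bash
python3 - <<'E'
from workcell import bot
from h import *;import pickle
print(bot.current_clock(),bot.current_tool_rot())
w={}
for rv in((np.pi,0,0),(0,np.pi,0)):
    print(rv,bot.inverse_kinematics([.62,-.1,.25],rv),bot.inverse_kinematics([.475,.2125,.021],rv))
p=bot.current_ee_pos();bot.line_to([p[0],p[1],.3],max_speed=.3)
j=[q for q in [(0,np.pi,0),(np.pi,0,0)] if bot.inverse_kinematics([.475,.2125,.021],q) is not None]
j=min(j,key=lambda q:np.abs(np.array(bot.inverse_kinematics([.475,.2125,.05],q))[5]))
pickle.dump(j,open("rv.pkl","wb"));print(j)
for nm,xy in(("cover",(.56,-.096)),("tool",(.44,.2125))):
    bot.goto([*xy,.25],j);bot.hold(.2);c=bot.read_camera("wrist");w[nm]=c
    print(nm,bot.current_clock(),(-np.array(c["R"]).T@np.array(c["t"]).ravel()).round(3),proj(c,[[.624,-.096,.057],[.475,.2125,0]]).round(0).tolist())
pickle.dump(w,open("w.pkl","wb"))
cv2.imwrite("pics/w.png",cv2.resize(np.hstack([w["cover"]["pixels"],w["tool"]["pixels"]]),None,fx=.78,fy=.78))
E
```

```text
0.15 [-3.09031387e+00 -5.57197818e-01 -7.87876991e-05]
(3.141592653589793, 0, 0) [-3.52012113e-01  2.73908002e-01  1.39286206e+00 -4.44089210e-16
  1.47482259e+00  1.21878421e+00] [ 1.88159681e-01  2.64023829e-01  1.89383746e+00 -4.44089210e-16
  9.83731360e-01  1.75895601e+00]
(0, 3.141592653589793, 0) [-0.35201211  0.273908    1.39286206  0.          1.47482259 -1.92280844] [ 1.88159681e-01  2.64023829e-01  1.89383746e+00 -4.44089210e-16
  9.83731360e-01 -1.38263665e+00]
(0, 3.141592653589793, 0)
cover 2.8917 [ 0.481 -0.097  0.42 ] [[262.0, 217.0], [474.0, 106.0]]
tool 4.3917 [0.361 0.211 0.42 ] [[60.0, 290.0], [262.0, 186.0]]
```

View pics/w.png

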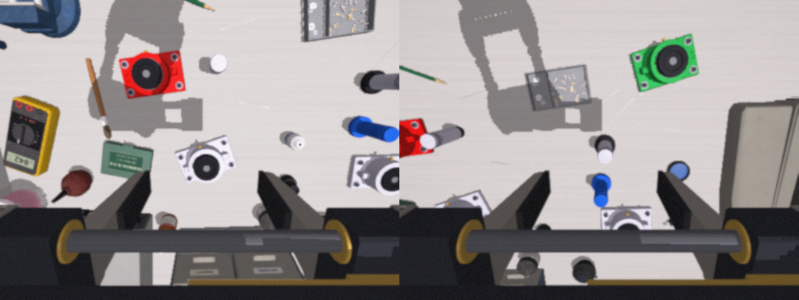

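The wrist view confirms it: proud cover at about (265,213) and tool foot at about (263,186), each within a few pixels of the prediction. The blue tool lies beyond the seater in +x, so closing along y is clear. Now the fit.

```bash
python3 - <<'E'
from h import *;import pickle
w=pickle.load(open("w.pkl","rb"))
for nm,uv,mod,z,xy in(("cover",(265,213),cover(),.055,0),("tool",(263,186),tool,.006,0)):
    for thr in(60,80,100):
        ce,A=dark(w[nm],*uv,28,thr);print(nm,thr,ce.round(1),A,*[np.round(q,4) for q in fit(w[nm],mod,ce,ray(w[nm],*ce,z))])
# handle top: bright blob -> print patch overlay
o=[]
for nm,parts in(("cover",[(.624,-.096,.057,.024),(.624,-.096,.045,.034)]),("tool",[(.475,.2125,0,.021),(.475,.2125,.08,.013)])):
    c=w[nm];u,v=proj(c,[parts[0][:3]])[0].astype(int)
    im=cv2.resize(c["pixels"],None,fx=8,fy=8,interpolation=cv2.INTER_CUBIC)
    for p in parts: cv2.polylines(im,[np.round(proj(c,ring(*p))*8+3.5).astype(np.int32)],True,(0,0,255),1)
    o.append(im[(v-30)*8:(v+30)*8,(u-24)*8:(u+24)*8])
cv2.imwrite("pics/ov.png",np.hstack(o))
E
```

```text
cover 60 [264.  213.6] 679 [ 0.6214 -0.0938] 944.5312
cover 80 [263.8 213.7] 738 [ 0.6215 -0.094 ] 943.6094
cover 100 [264.  213.8] 791 [ 0.6216 -0.0938] 944.4844
tool 60 [261.  180.1] 146 [0.4711 0.2103] 282.875
tool 80 [261.9 180.9] 207 [0.4724 0.2116] 283.1406
tool 100 [261.8 181.6] 268 [0.4735 0.2116] 282.5469
```

View pics/ov.png

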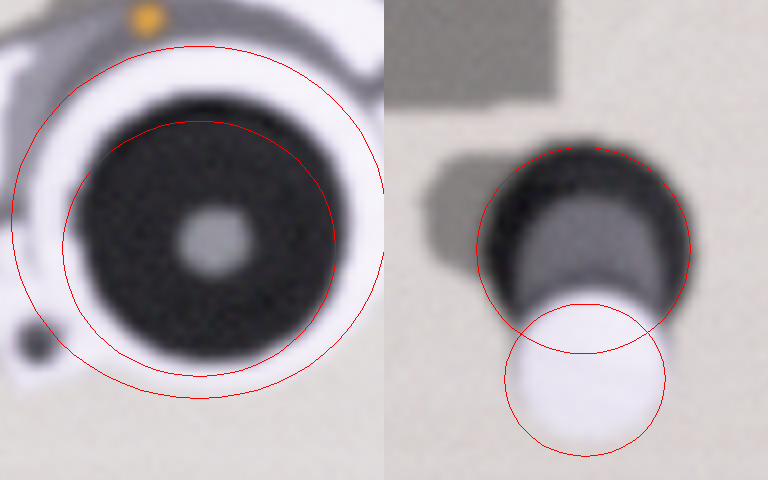

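Wrist overlay: the cover rim is about 2.5 mm off my drawn circle and the tool foot within 1 mm. This gives cover (0.6215,-0.094), matching the mask fit, and tool (0.4735,0.212). Next I'll grasp, lift, carry the tool over and check.

```bash
python3 - <<'E'
from workcell import bot
from h import *;import pickle
T=[.4735,.212];C=[.6215,-.094]
bot.line_to([*T,.12],max_speed=.25);bot.line_to([*T,.021],max_speed=.1)
bot.set_gripper(0,40);print(bot.current_opening()*92,bot.current_grip_force(),np.round(bot.current_ee_pos(),4),bot.current_clock())
bot.line_to([*T,.15],max_speed=.15);bot.line_to([*C,.15],max_speed=.25);bot.line_to([*C,.088],max_speed=.1);bot.hold(.3)
print(bot.current_opening()*92,np.round(bot.current_ee_pos(),4),np.round(bot.current_contact_force(),2),bot.current_clock())
d={n:bot.read_camera(n) for n in("scene","side")};pickle.dump(d,open("c1.pkl","wb"))
o=[]
for n in d:
    c=d[n];im=cv2.resize(c["pixels"],None,fx=6,fy=6,interpolation=cv2.INTER_CUBIC)
    for p in((*C,.057,.024),(*C,.067,.021),(*C,.079,.021)): cv2.polylines(im,[np.round(proj(c,ring(*p))*6+2.5).astype(np.int32)],True,(0,0,255),1)
    u,v=proj(c,[[*C,.07]])[0].astype(int);o.append(im[(v-40)*6:(v+25)*6,(u-32)*6:(u+32)*6])
cv2.imwrite("pics/pre.png",np.hstack(o))
E
```

```text
25.910939713309194 39.999874234199524 [0.4735 0.2121 0.021 ] 7.225
25.616909275587023 [ 0.6219 -0.0941  0.0886] [-0.51 -0.16 -1.5 ] 10.8083
```

View pics/pre.png

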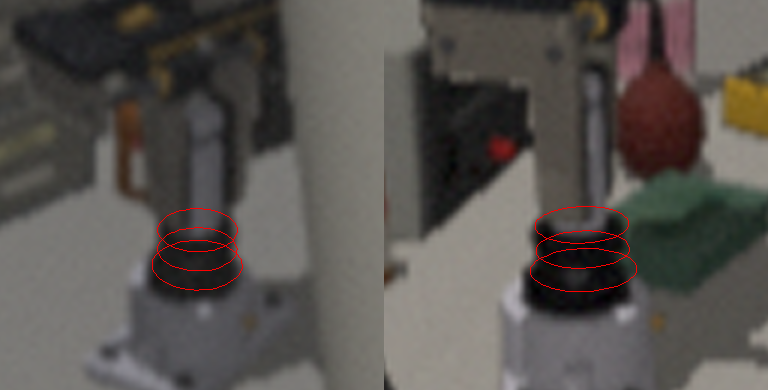

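Both views show the tool held upright with its foot centred over the cover to within about 2 mm. Now I'll press down in steps while watching the force.

```bash
python3 - <<'E'
from workcell import bot
from h import *
C=[.6215,-.094];f0=bot.current_contact_force()[2]
for z in(.080,.078,.076,.074,.072,.070,.0685,.067):
    bot.line_to([*C,z],max_speed=.02);f=bot.current_contact_force()[2]-f0
    print(z,np.round(bot.current_ee_pos(),4),round(f,1),round(bot.current_opening()*92,2),round(bot.current_clock(),2))
    if f>25: break
bot.hold(.3);c=bot.read_camera("side");f=bot.current_contact_force()-np.array([0,0,f0]);print(f.round(1))
im=cv2.resize(c["pixels"],None,fx=6,fy=6,interpolation=cv2.INTER_CUBIC)
u,v=proj(c,[[*C,.07]])[0].astype(int);cv2.imwrite("pics/press.png",im[(v-40)*6:(v+25)*6,(u-32)*6:(u+32)*6])
E
```

```text
0.08 [ 0.6214 -0.094   0.0798] 0.4 25.18 11.46
0.078 [ 0.6216 -0.094   0.0781] -0.1 25.44 11.71
0.076 [ 0.6216 -0.0941  0.0766] 4.7 25.73 11.96
0.074 [ 0.6213 -0.0939  0.0733] -1.2 25.74 12.21
0.072 [ 0.6211 -0.0938  0.0713] 0.4 25.31 12.46
0.07 [ 0.6216 -0.094   0.07  ] -0.1 25.52 12.71
0.0685 [ 0.6217 -0.0941  0.0699] 8.1 25.34 12.96
0.067 [ 0.6219 -0.0941  0.0698] 15.3 25.39 13.21
[-6.7  2.6 15.2]
```

View pics/press.png

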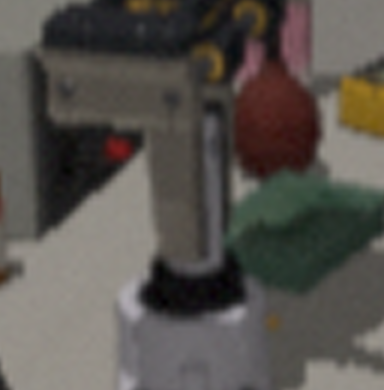

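The 5 N peak dropped to zero at about 74 mm (the snap), and the hard stop came at TCP 0.070, so the foot is at 49 mm. The picture shows the foot down on the boss and the tool upright. Now I'll return the tool to its original spot.

```bash
python3 - <<'E'
from workcell import bot
from h import *
T=[.4735,.212];C=[.6215,-.094]
bot.line_to([*C,.15],max_speed=.12);bot.line_to([*T,.15],max_speed=.25);bot.line_to([*T,.04],max_speed=.12)
f0=bot.current_contact_force()[2]
for z in np.arange(.025,.0179,-.001):
    bot.line_to([*T,z],max_speed=.02);f=bot.current_contact_force()[2]-f0
    if f>2.5: break
print(z,f,bot.current_ee_pos());bot.hold(.3)
bot.set_gripper(1.0);bot.hold(.2);bot.line_to([*T,.13],max_speed=.1);bot.line_to([.44,.212,.25],max_speed=.2);bot.hold(.3)
print(bot.current_clock())
c=bot.read_camera("wrist");s=bot.read_camera("side")
a=c["pixels"][110:270,180:340];b=s["pixels"][130:290,200:360]
cv2.imwrite("pics/end.png",cv2.resize(np.hstack([a,b]),None,fx=2.5,fy=2.5,interpolation=cv2.INTER_CUBIC))
E
```

```text
0.019999999999999997 8.104698158171399 [0.47365526 0.21202533 0.02098889]
23.0083
```

View pics/end.png

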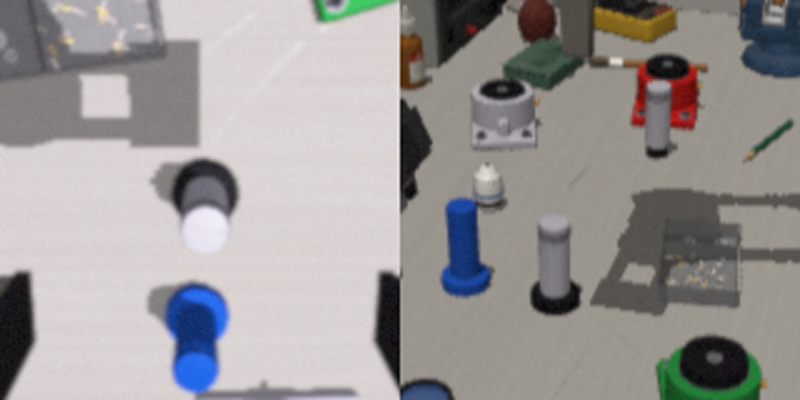

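The tool stands upright on the bench (side crop about 555,265) with the gripper clear. The cover at (502,90) now sits low, with a bright ring around it. Handing in.

```bash
python3 -c "
from workcell import bot
print(bot.job_done())"
```

```text
the job is handed in; nothing more can be done
None
```

I pressed the proud cover home with the broad-foot seating tool, stood the tool upright back on the bench with the gripper clear, and handed the job in at about 23 s of the 42 s; no verdict was returned.

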